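Set five minutes on the ointment mixer and start it

ROBOT

A 6-joint arm with a two-finger parallel gripper is mounted at the origin on a cart in front of the work surface, level with it; the furniture and walls round the work are solid. World frame = base frame: x ahead of the robot, y to its left, z up, the work surface at z = 0. Lengths are in mm, angles in rad, forces in N, time in s.
With the tool pointing down it reaches from about 275 to 850 mm from the base axis. Payload 19 kg.
Tool frame: the origin (TCP) lies between the finger pads; the fingertips stand robot.tip_reach ahead of it and the grasp point (between the pads) lies 5 mm behind it (robot.tip_reach is the distance from the TCP to the fingertips, in mm); z points along the fingers, y is the direction in which the jaws open and shut (so a half turn about z gives the same grasp; the last joint's range is limited). The gripper opens to 85 mm and grips with 20 to 120 N. Pads are 22 mm wide; open, the fingers measure 114 mm over their backs; the gripper's body (76 mm by 85 mm) begins 54 mm behind the grasp point. The pads swing forward as they close: fully open they stand 13 mm farther back than shut.
Start: joints at [1.187, 0.15, 1.437, -0, 1.554, -0.134], TCP at [142.151, 557.118, 207.267] pointing down, gripper open.
Joint ranges: [-2.8, 2.8], [-0.68, 2.1], [0.12, 2.68], [-1.39, 4.53], [0.16, 2.79], [-2.81, 2.81]. Speed limits (rad/s): [1.89, 1.89, 2.22, 3.01, 3.01, 3.01].

INTERFACE

Orientations are given as a 3x3 rotation matrix whose columns are the frame's x, y, z axes.
In Python, from workcell import robot, vision, monitor gives the robot as it stands. Calls block until the motion is done:
- robot.move_ptp(position, orientation): joint-space move of the TCP to a pose.
- robot.move_linear(position, rotation=None, rate=150, threshold=None): straight line of the TCP; rotation=None keeps the orientation; rate is the mean speed in mm/s. With threshold (N) it stops when the force on the tool has changed by that much, and returns True; else False.
- robot.set_joints(angles): joint-space move.
- robot.command_gripper(opening): finger opening in mm; the grip force is fixed at half the most; returns when the fingers have stopped.
- robot.dwell(seconds).
- robot.solve_ik(position, orientation): joint angles nearest the present ones, or None.
- vision.grab_frame(name): name is "scene" or "top"; returns the picture (400x640x3 uint8, red, green, blue); there is no depth.
- vision.camera_model(name): a dict with "fx", "fy", "cx", "cy" (pixels), "cam_to_world" (4x4, takes a point from camera to world coordinates). Camera axes: x right, y down, z forward; pixel columns grow to the right and rows downward; lengths in mm; the calibration is good to about 2 mm. A picture is of the moment at which its call begins. camera_model takes no time and is no camera call.
A pose or a line that the arm cannot do raises robot.MotionError and nothing moves.
- robot.close_job(): hands the job in, once; it reports no verdict.
Readings, each from a call of its own:
- monitor.current_clock(): time.
- monitor.current_joint_positions(): joint angles.
- monitor.current_joint_velocities(): joint speeds.
- monitor.current_joint_efforts(): joint torques, N m.
- monitor.current_ee_pos(): TCP position.
- monitor.current_eef_rot(): TCP orientation.
- monitor.current_ft_force(): force on the tool from outside, world axes, zero at the start.
- monitor.current_torque(): the same for the moment, N m.
- monitor.current_gripper_width(): finger opening in mm.
Only numpy, scipy, OpenCV 4.12 (cv2) and the standard library are available. Lean on these libraries where they do the work, as an engineer would, in place of code of your own. Each camera call takes 0.05 s, during which the arm holds its last target.

TASK

The ointment jar is already in the mixer: shut the mixer's lid fully, turn its pointer selector click by click to 5 minutes (the 0 mark is its stop farthest anticlockwise, and each click clockwise is one minute), and then, with the lid shut and the selector on 5, press the start key fully home and let it come up again. Work gently with a fingertip, only pushing and pressing: do not pinch or force the selector, lift nothing, and leave the jar and the things standing round the mixer where they are.

Things in the scene. Friction and masses are not known exactly. Their poses are not given: they have to be found in the camera images.
- mixer: Ointment mixer, a low white box standing fixed on the table, 184 mm deep (x) by 272 mm wide (y) by 95.5 mm high. Origin: centre of its underside, on the table; x points to its back (away from the robot), y to its left, z up. Left half: chamber with the lid. Right half: flat level grey control panel with its top at z = 95.5 mm, with the selector towards the back and the start key towards the front.
- selector (a joint): Angle of the pointer selector in rad, 0 on the 0 mark, growing clockwise seen from above. Nine sprung click positions 0 to 8, each 0.5236 rad (30 degrees) after the last; stops at 0 and 8; position 5 is 2.618 rad. It starts on one of the positions 0 to 3. To leave a position takes about 0.07 N m (roughly 3 N on the side of the pointer); half way over it snaps on into the next position by itself and rests there (friction is slight).
- selector_axis (a point): Point on the selector's axis at the height of the panel's top (mixer frame: x 24, y -75, z 95.5 mm); axes as the mixer's. The axis is vertical. Nine black marks lie round it on the panel, 38 mm from the axis and outwards, 30 degrees apart; those of 0 and 5 are 10 mm long, the others 5 mm. Mark 0 lies 120 degrees anticlockwise of the mixer's +x, mark 4 towards +x, mark 5 30 degrees clockwise of +x.
- pointer_knob: The selector's black pointer knob. Origin: on its axis at the height of the panel's top; turns with the selector: x points outwards along the pointer, z up. Low skirt: 44 mm diameter, its top 5 mm above the panel. Hub: 28 mm diameter, to 22 mm above the panel. The pointer is one bar on one side of the hub only, 10 mm wide, with flat upright sides from 4 to 21 mm above the panel and from the hub to 34 mm from the axis; a white line runs along its top.
- lid (a joint): Opening angle of the lid in rad: 0 shut, starts 0.65 to 1.0, can go to 1.4. Stiff friction hinge: it stays where it is left and does not fall; pushing it down at the front takes under 2 N. While it stands open it leaves a gripper little room beside the selector.
- lid_hinge (a point): Middle of the lid's hinge line at the back of the chamber (mixer frame: x 75, y 58, z 94.5 mm); axes as the mixer's. The lid turns about the mixer's y through this point.
- lid_front (a point): On the lid's upper face, centred, 10 mm behind its front edge: 136 mm from the hinge along the lid and 11 mm above the plane of its underside. Turns with the lid: x points from here to the hinge, z out of the upper face. The lid is a white frame with a clear window, 152 by 142 by 11 mm; a grey tab 52 mm wide sticks out 16 mm past the middle of its front edge. Shut, its upper face is level, 105.5 mm above the table.
- start_key (a joint): Travel of the start key in m: 0 up, 0.004 fully down. A spring returns it; 1 N to begin, 4 N when fully down.
- start_key_top (a point): Centre of the top of the start key, a white bar 22 mm (x) by 32 mm (y) that stands 8 mm proud of the panel (mixer frame: x -56, y -75, z 103.5 mm), in a black collar 5 mm high and 36 by 46 mm; axes as the mixer's. It is pressed straight down.
- ointment_jar: White ointment jar with a ribbed grey screw cap, 58 mm diameter by 47 mm, loose in its holder in the mixer's chamber, wholly below the lid. Origin: centre of its underside.
- amber_bottle: Brown bottle with white cap, 44 mm diameter by 85 mm, standing on the table to the right of the mixer. Origin: centre of its underside.
- dosing_cup: Clear dosing cup, 44 mm diameter by 38 mm, standing on the table to the right of the mixer, nearer the robot. Origin: centre of its underside.
- carton: Small white and green tablet carton, 45 by 85 by 30 mm, lying on the table to the left of the mixer. Origin: centre of its underside.
- spatula: Ointment spatula, 195 mm long and 13 mm high, steel blade and white handle, lying on the table to the left of the mixer. Origin: middle of its length, on the table; x points to the blade.
- calculator: Desk calculator, 155 by 105 by 27 mm, lying on the table to the left of the mixer, nearer the robot. Origin: centre of its underside.

How it is judged (in metres and radians):
On the way, in this order (a step that is already met when the one before it is completed fails the run):
1. the lid is shut and the selector rests on 5, the key not yet pressed (value of joint lid below 0.04 rad and value of joint selector between 2.48799 and 2.74799 rad and value of joint start_key below 0.001 m), for 0.2 s.
2. the start key is pressed fully home with the lid shut and the selector on 5 (value of joint lid below 0.04 rad and value of joint selector between 2.48799 and 2.74799 rad and value of joint start_key above 0.003 m), for 0.1 s.
At the end, for the whole second after the job is handed in: The lid is shut (under 0.04 rad, 6 mm at its front), the selector rests at 5 within 0.13 rad, the start key is up again (under 1 mm), and the jar and the five things round the mixer are within 20 mm of where they stood (all of step 1 and velocity of joint selector between -0.1 and 0.1 rad/s and distance of each of ointment_jar, amber_bottle, dosing_cup, carton, spatula, calculator from where it was at the start of the episode below 0.02 m); the robot touches nothing.
It fails at once if the start key is pressed with the lid open or the selector not on 5 (value of joint start_key above 0.003 m and (value of joint lid above 0.06 rad or value of joint selector below 2.41799 rad or value of joint selector above 2.81799 rad)).
It fails at once if the selector is pinched or forced (over 20 N) (contact force between the fingers and pointer_knob above 20 N).
It fails at once if the lid is lifted or forced back (value of joint lid above 1.2 rad).
It fails at once if the jar or a thing round the mixer is lifted or pushed about (jar raised 15 mm, others 20 mm, or any moved over 30 mm) (height (world z) of ointment_jar above 0.05 m or height (world z) of any of amber_bottle, dosing_cup, carton, spatula, calculator above 0.02 m or distance of any of ointment_jar, amber_bottle, dosing_cup, carton, spatula, calculator from where it was at the start of the episode above 0.03 m).
It also fails if it takes over 58 s, if anything falls off the work surface, if the arm or the gripper's body presses on something with over 40 N, if the wrist force passes 120 N, or if a joint passes its speed limit or range.

## Working session

There is one attempt and no reset: what is moved stays moved. The work goes in short steps, each a Python script; the robot and the scene stay as the last script left them, time stands still between calls to the robot, and variables do not carry over. Pictures are saved under pics/ and viewed, and the job is handed in when it is done.

```bash
mkdir -p pics; python3 - <<'E'
from workcell import robot, vision, monitor
import cv2, numpy as np
for n in ("scene","top"):
    im=vision.grab_frame(n); cv2.imwrite(f"pics/{n}0.png",im[:,:,::-1])
    m=vision.camera_model(n); print(n,m["fx"],m["fy"],m["cx"],m["cy"]); print(np.round(m["cam_to_world"],3))
print(robot.tip_reach, monitor.current_clock(), monitor.current_ee_pos(), monitor.current_eef_rot(), monitor.current_gripper_width(), monitor.current_ft_force())
E
```

```text
scene 371.50749544133856 371.50749544133856 315.18965754629494 203.54223095284786
[[ 9.91000e-01 -1.12000e-01  7.40000e-02  4.65856e+02]
 [-1.33000e-01 -7.55000e-01  6.42000e-01 -2.91148e+02]
 [-1.60000e-02 -6.46000e-01 -7.63000e-01  8.19364e+02]
 [ 0.00000e+00  0.00000e+00  0.00000e+00  1.00000e+00]]
top 390.2499128109569 390.2499128109569 319.40324166095496 191.05941876524017
[[-2.60000e-02 -9.83000e-01  1.80000e-01  3.68393e+02]
 [-1.00000e+00  2.40000e-02 -1.00000e-02  3.03986e+02]
 [ 6.00000e-03 -1.80000e-01 -9.84000e-01  9.82747e+02]
 [ 0.00000e+00  0.00000e+00  0.00000e+00  1.00000e+00]]
14.0 0.1 [142.09449052 556.92968002 206.74923852] [[-9.68961145e-01  2.47212765e-01 -3.84594369e-04]
 [ 2.47213027e-01  9.68960687e-01 -9.52215845e-04]
 [ 1.37256912e-04 -1.01773689e-03 -9.99999473e-01]] 85.20532576362592 [-0.82405689  0.33377113 -0.25008494]
```

View pics/scene0.png

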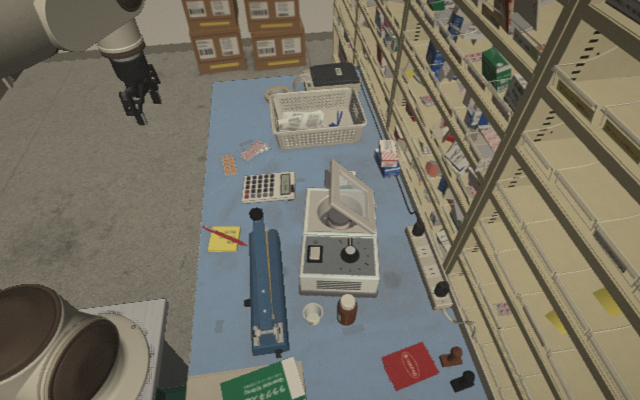

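View pics/top0.png

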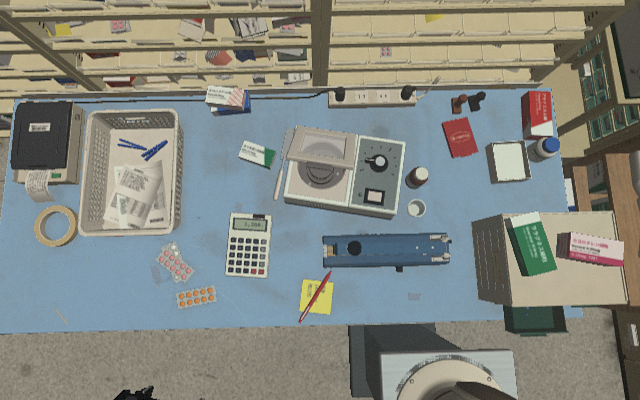

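The scene view shows the open lid at about (350,195) and the panel with the key at (315,254) and the knob at (350,254). In the top view the panel is around (378,175), with the knob at (376,160) and the key at (375,195). I'll enlarge both.

```bash
python3 - <<'E'
import cv2
a=cv2.imread("pics/top0.png")[120:225,270:440]; cv2.imwrite("pics/topc.png",cv2.resize(a,None,fx=4.7,fy=4.7,interpolation=cv2.INTER_CUBIC))
a=cv2.imread("pics/scene0.png")[150:300,290:390]; cv2.imwrite("pics/scenec.png",cv2.resize(a,None,fx=4,fy=4,interpolation=cv2.INTER_CUBIC))
E
```

```text
(no output)
```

View pics/topc.png

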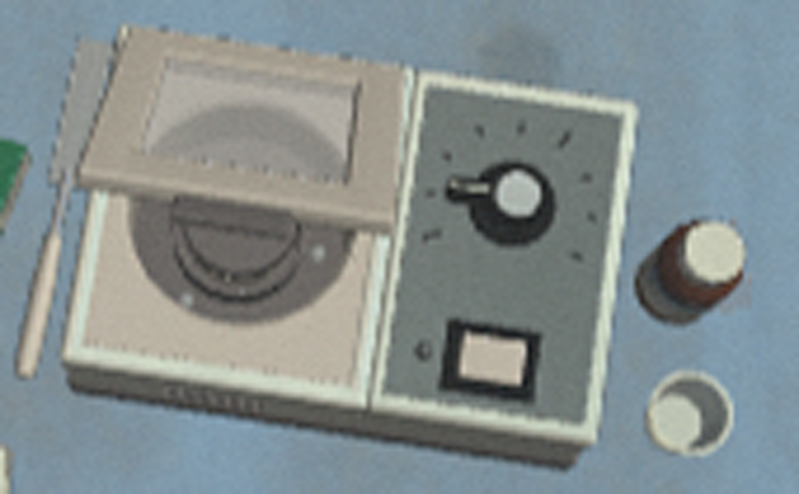

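View pics/scenec.png

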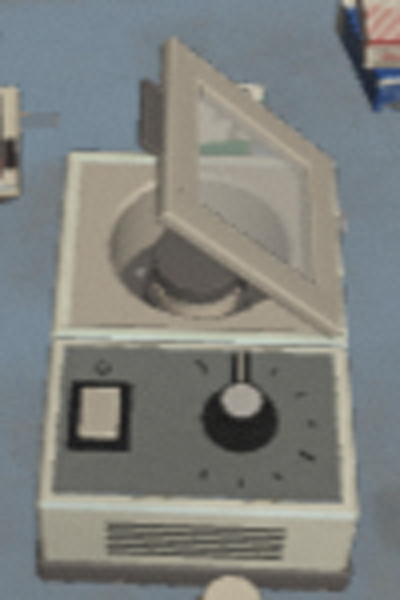

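```bash
cat > h.py <<'E'
import cv2, numpy as np
from workcell import robot, vision, monitor
def ray(n,u,v,z):
    m=vision.camera_model(n);T=np.array(m["cam_to_world"])
    d=T[:3,:3]@np.array([(u-m["cx"])/m["fx"],(v-m["cy"])/m["fy"],1.]);o=T[:3,3]
    return o+d*(z-o[2])/d[2]
def proj(n,p):
    m=vision.camera_model(n);T=np.array(m["cam_to_world"])
    c=T[:3,:3].T@(np.asarray(p,float)-T[:3,3]);return np.array([m["fx"]*c[0]/c[2]+m["cx"],m["fy"]*c[1]/c[2]+m["cy"]])
E
python3 - <<'E'
from h import *
for n,boxes in (("top",dict(x0=350,x1=410,y0=130,y1=220)),("scene",dict(x0=295,x1=385,y0=230,y1=285))):
    im=cv2.imread(f"pics/{n}0.png"); g=cv2.cvtColor(im,cv2.COLOR_BGR2GRAY); hsv=cv2.cvtColor(im,cv2.COLOR_BGR2HSV)
    b=boxes
    sub=np.zeros_like(g); sub[b['y0']:b['y1'],b['x0']:b['x1']]=1
    br=((g>150)*sub).astype(np.uint8); dk=((g<60)*sub).astype(np.uint8)
    for nm,mk in(("bright",br),("dark",dk)):
        k,_,st,ce=cv2.connectedComponentsWithStats(mk,connectivity=8 if nm=="dark" else 4)
        for i in range(1,k):
            if st[i,4]>=3: print(n,nm,st[i],ce[i].round(2),ray(n,*ce[i],{"bright":103.5,"dark":95.5}[nm]).round(1))
E
```

```text
top bright [350 133  56  82 908] [372.49 168.07] [580.1 170.6 103.5]
top bright [376 157   9   9  60] [379.75 160.8 ] [597.  152.8 103.5]
top bright [368 191  14  11 109] [374.37 196.03] [514.3 169.6 103.5]
top bright [408 202   2  11  19] [408.58 206.79] [487.5  92.9 103.5]
top dark [365 155  23  17 162] [377.15 164.18] [591.1 158.   95.5]
top dark [406 182   3   4   5] [406.6 183.6] [543.   92.   95.5]
top dark [364 188  21  17 135] [373.3  196.73] [514.  170.9  95.5]
top dark [352 213   4   1   4] [353.5 213. ] [477.5 218.2  95.5]
top dark [371 216   3   1   3] [372. 216.] [469.5 176.1  95.5]
scene bright [ 300  230   80   55 1200] [340.88 259.06] [570.2 141.1 103.5]
scene bright [346 246   9   8  47] [349.91 249.66] [595.  162.7 103.5]
scene bright [311 247   8  12  91] [314.51 252.59] [514.  166.5 103.5]
scene dark [348 239   1   7   7] [348. 242.] [596.1 189.3  95.5]
scene dark [351 239   1   7   7] [351. 242.] [603.1 188.3  95.5]
scene dark [307 245  16  18 122] [314.14 254.71] [513.  166.   95.5]
scene dark [340 248  19  15 168] [349.34 256.26] [591.7 150.5  95.5]
```

```bash
python3 - <<'E'
from h import *
P={}
for n,k,hb in(("top",(374.37,196.03),(379.75,160.8)),("scene",(314.51,252.59),(349.91,249.66))):
    K=ray(n,*k,103.5);H=ray(n,*hb,117.5);P[n]=(K,H);d=H-K
    print(n,K.round(1),H.round(1),"dist",np.hypot(*d[:2]).round(1),"yaw",np.degrees(np.arctan2(d[1],d[0])).round(2))
# top-face box corners (top view)
import itertools
o=np.array([270,120]);
for nm,c in dict(BM=(415,72),BR=(637,103),FR=(595,440),FM=(370,408),FL=(63,358)).items():
    print(nm,ray("top",*(o+np.array(c)/4.7-.4),95.5).round(1))
o=np.array([290,150])
for nm,c in dict(BR=(357,515),FR=(38,505),FL=(70,153)).items():
    print(nm,ray("scene",*(o+np.array(c)/4-.4),95.5).round(1))
E
```

```text
top [514.3 169.6 103.5] [593.4 155.2 117.5] dist 80.4 yaw -10.3
scene [514.  166.5 103.5] [592.5 153.8 117.5] dist 79.4 yaw -9.14
BM [663.7 200.   95.5]
BR [644.7  88.7  95.5]
FR [474.5 120.4  95.5]
FM [493.  229.4  95.5]
FL [521.5 379.   95.5]
BR [644.4  86.1  95.5]
FR [473.2 116.8  95.5]
FL [521.8 374.7  95.5]
```

```bash
cat >> h.py <<'E'
YAW=np.radians(-10.3)
RM=np.array([[np.cos(YAW),-np.sin(YAW),0],[np.sin(YAW),np.cos(YAW),0],[0,0,1]])
O=np.array([553.6,161.3,0])-RM@np.array([-16,-75,0.])
def W(p): return O+RM@np.asarray(p,float)
def rotx(a): # tool x axis at mixer-frame angle a (rad), z down
    a=a+YAW; x=np.array([np.cos(a),np.sin(a),0]); z=np.array([0,0,-1.]); return np.column_stack([x,np.cross(z,x),z])
E
python3 - <<'E'
from h import *
print("O",O)
print("axis",W([24,-75,95.5]),"key",W([-56,-75,103.5]))
for n,u,v,y in(("scene",290+165/4,150+215/4,-13),("scene",290+170/4,150+40/4,129),("top",270+392/4.7,120+225/4.7,-13)):
    m=vision.camera_model(n);T=np.array(m["cam_to_world"]);o=RM.T@(T[:3,3]-O)
    d=RM.T@T[:3,:3]@np.array([(u-m["cx"])/m["fx"],(v-m["cy"])/m["fy"],1.])
    p=o+d*(y-o[1])/d[1]; q=p-np.array([75,0,94.5]); r=np.hypot(q[0],q[2])
    print(n,p.round(1),"r",r.round(1),"theta",(np.arctan2(q[2],-q[0])).round(3))
# pointer line direction: pixel (350,..) base
for n,u,v in(("top",366.5,160),("scene",350,239)):
    p=RM.T@(ray(n,u,v,116.5)-O)-np.array([24,-75,0]);print("pointer end",n,p.round(1),np.degrees(np.arctan2(p[1],p[0])).round(1))
# joint feasibility
q0=monitor.current_joint_positions()
for off in (0,90,180,-90):
    out=[]
    for a in (95,75,45,15,-10):
        A=np.radians(a);c=W([24,-75,117])+RM@(31*np.array([np.cos(A),np.sin(A),0]))
        s=robot.solve_ik(c,rotx(A+np.radians(off)));out.append(None if s is None else np.round(s,2)[5])
    print(off,out)
E
```

```text
O [582.75232674 232.2305424    0.        ]
axis [592.95540152 154.1479114   95.5       ] key [514.24459848 168.4520886  103.5       ]
scene [-20.7 -13.  201. ] r 143.2 theta 0.839
scene [-20.3 129.  197.9] r 140.6 theta 0.826
top [-17.9 -13.  181. ] r 126.9 theta 0.75
pointer end top [ -2.3  31.2 116.5] 94.3
pointer end scene [  0.2  29.2 116.5] 89.5
0 [np.float64(0.27), np.float64(0.61), np.float64(1.12), np.float64(1.62), np.float64(2.03)]
90 [np.float64(-1.3), np.float64(-0.96), np.float64(-0.45), np.float64(0.04), np.float64(0.46)]
180 [None, np.float64(-2.53), np.float64(-2.03), np.float64(-1.53), np.float64(-1.11)]
-90 [np.float64(1.84), np.float64(2.18), np.float64(2.69), None, np.float64(-2.68)]
```

```bash
python3 - <<'E'
from h import *
robot.command_gripper(0)
tr=robot.tip_reach; print("tip",tr, monitor.current_gripper_width())
def tip(th,r=136,h=11): return W([75-r*np.cos(th)+h*np.sin(th),58,94.5+r*np.sin(th)+h*np.cos(th)])+[0,0,tr]
p=tip(1.15)
for off in(0,180,90,-90):
    s=robot.solve_ik(p,rotx(np.radians(off)));print(off,None if s is None else np.round(s,2))
R=rotx(np.pi)
robot.move_ptp(p+[0,0,70],R); print(monitor.current_clock())
robot.move_linear(p,R,rate=120); print(monitor.current_clock(),monitor.current_ee_pos(),p,monitor.current_ft_force())
im=vision.grab_frame("scene");cv2.imwrite("pics/s1.png",cv2.resize(im[110:310,260:420,::-1],None,fx=3.5,fy=3,interpolation=cv2.INTER_CUBIC))
E
```

```text
tip 14.0 -0.12983461249524053
0 [ 0.32  0.38  1.1  -0.    1.67  2.07]
180 [ 0.32  0.38  1.1  -0.    1.67 -1.08]
90 [ 0.32  0.38  1.1  -0.    1.67  0.5 ]
-90 [ 0.32  0.38  1.1  -0.    1.67 -2.65]
2.8833
3.6167 [622.27652235 284.21902047 238.07878152] [622.13379903 284.02369257 237.12925773] [-1.38871864 -0.355983    0.49455806]
```

View pics/s1.png

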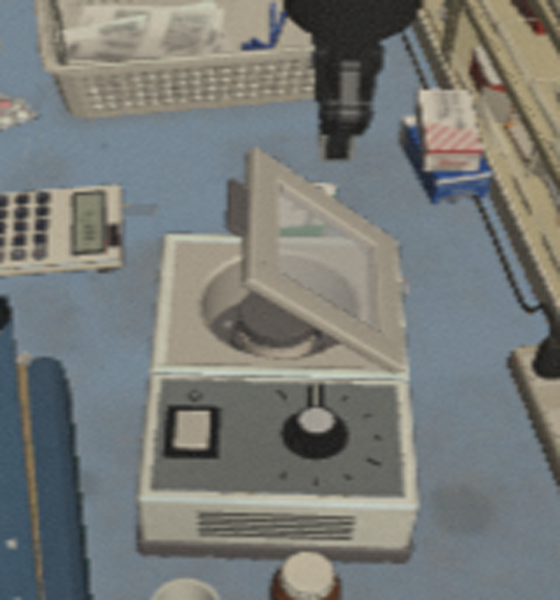

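The fingertips at (338,158) are above and behind the lid plane, clear of it. The pointer is still on mark 1. Next I push the lid down along its arc.

```bash
python3 - <<'E'
from h import *
tr=robot.tip_reach
def tip(th,r=136,h=11): return W([75-r*np.cos(th)+h*np.sin(th),58,94.5+r*np.sin(th)+h*np.cos(th)])+[0,0,tr]
R=rotx(np.pi)
for th in (1.0,.85,.7,.55,.4,.25,.12,0.04):
    hit=robot.move_linear(tip(th),R,rate=80,threshold=12)
    print(th,hit,monitor.current_ft_force().round(1),monitor.current_ee_pos().round(1),monitor.current_clock())
    if hit: break
else:
    hit=robot.move_linear(tip(0)-[0,0,4],R,rate=15,threshold=6)
    print(hit,monitor.current_ft_force().round(1),monitor.current_ee_pos().round(1),tip(0).round(1),monitor.current_clock())
im=vision.grab_frame("scene");cv2.imwrite("pics/s2.png",cv2.resize(im[110:310,260:420,::-1],None,fx=3.5,fy=3,interpolation=cv2.INTER_CUBIC))
E
```

```text
1.0 False [ 0.1 -0.7  0.3] [603.8 287.5 229.6] 4.075
0.85 False [0.3 0.1 0.2] [587.  290.4 218.3] 4.4833
0.7 False [-0.1 -0.2  1. ] [571.8 293.2 204.8] 4.8917
0.55 False [-0.  -1.2 -0.3] [558.7 295.6 189.3] 5.3
0.4 False [-0.4  1.4  0.6] [548.  297.5 171.7] 5.7083
0.25 False [0.1 0.1 0.1] [539.8 298.9 152.7] 6.1167
0.12 False [ 0.  -0.8 -0.3] [535.1 299.7 135.1] 6.4917
0.04 False [0.2 0.4 0.1] [533.3 300.  124.3] 6.775
False [ 0.1  0.4 -0.4] [533.1 300.2 115.5] [533.1 300.2 119.5] 7.5583
```

View pics/s2.png

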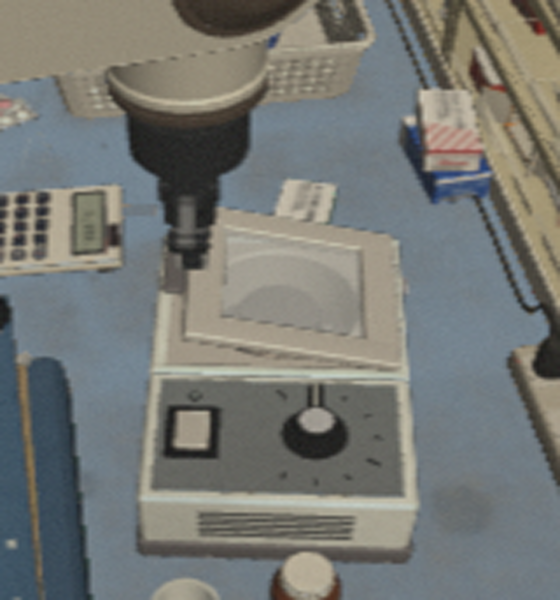

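```bash
python3 - <<'E'
from h import *
print(robot.tip_reach,monitor.current_ee_pos(),monitor.current_ft_force())
im=vision.grab_frame("scene");cv2.imwrite("pics/s3.png",cv2.resize(im[160:260,290:390,::-1],None,fx=6,fy=6,interpolation=cv2.INTER_CUBIC))
im=vision.grab_frame("top");cv2.imwrite("pics/t3.png",cv2.resize(im[120:225,270:440,::-1],None,fx=4.7,fy=4.7,interpolation=cv2.INTER_CUBIC))
tipw=monitor.current_ee_pos()-[0,0,14]
print((proj("scene",tipw)-[290,160])*6)
for y in(-13,129):
  print(y,[((proj("scene",W([75-146*np.cos(t)+11*np.sin(t),y,94.5+146*np.sin(t)+11*np.cos(t)]))-[290,160])*6).round() for t in(0,.1,.2)])
E
```

```text
14.0 [533.16513585 300.20477516 115.57751279] [-8.12598316e-01  1.35316309e-01  5.17218496e-04]
[150.38011956 283.95070133]
-13 [array([117., 415.]), array([120., 393.]), array([128., 371.])]
129 [array([135., 153.]), array([138., 130.]), array([145., 107.])]
```

View pics/s3.png

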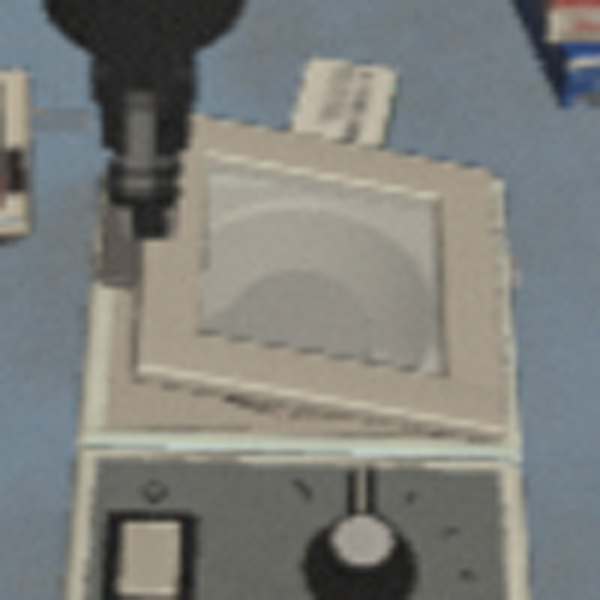

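View pics/t3.png

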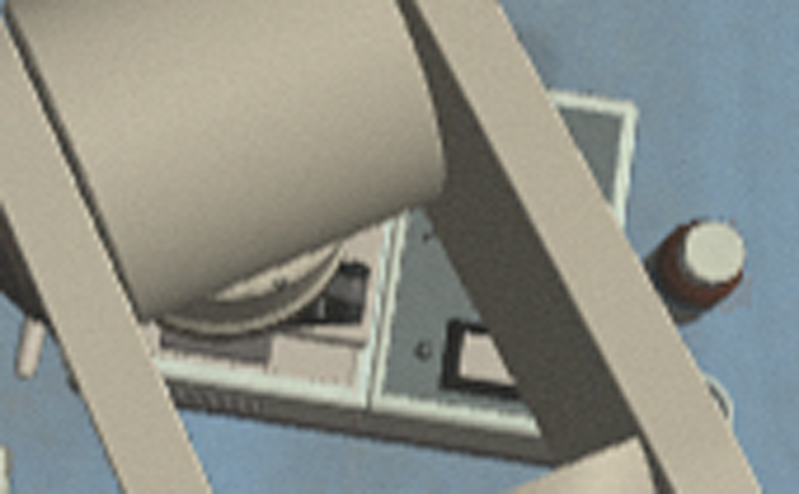

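```bash
python3 - <<'E'
from h import *
p=np.array([622.28,284.22,238.08])
for dz in(-14,0,16,30):
    print(dz,(proj("scene",p+[0,0,dz])-[260,110])*[3.5,3],(proj("scene",monitor.current_ee_pos()+[0,0,dz])-[290,160])*6)
t=.19
for r in (120,136,146,162): print(r,((proj("scene",W([75-r*np.cos(t)+11*np.sin(t),58,94.5+r*np.sin(t)+11*np.cos(t)]))-[290,160])*6).round())
E
```

```text
-14 [330.40209139 190.53759949] [150.38011956 283.95070133]
0 [331.82642304 177.14701567] [149.82803059 262.34542593]
16 [333.50011698 161.41209949] [149.18118622 237.03202259]
30 [335.00643185 147.25076595] [148.60077817 214.31851734]
120 [199. 244.]
136 [160. 238.]
146 [136. 235.]
162 [ 97. 229.]
```

Both views put the visible fingertip about 16 mm above the TCP instead of 14 mm below it, which fits the lid still standing at about 0.19 rad. I'll go on down under force guard; contact with the shut lid will give the true tip reach.

```bash
python3 - <<'E'
from h import *
R=rotx(np.pi)
p=monitor.current_ee_pos()
hit=robot.move_linear([p[0],p[1],82],R,rate=20,threshold=7)
print(hit,monitor.current_ft_force().round(1),monitor.current_ee_pos().round(1),monitor.current_clock())
im=vision.grab_frame("scene");cv2.imwrite("pics/s4.png",cv2.resize(im[160:260,290:390,::-1],None,fx=6,fy=6,interpolation=cv2.INTER_CUBIC))
E
```

```text
False [0.3 0.1 0.5] [533.2 300.2  82.1] 9.5333
```

View pics/s4.png

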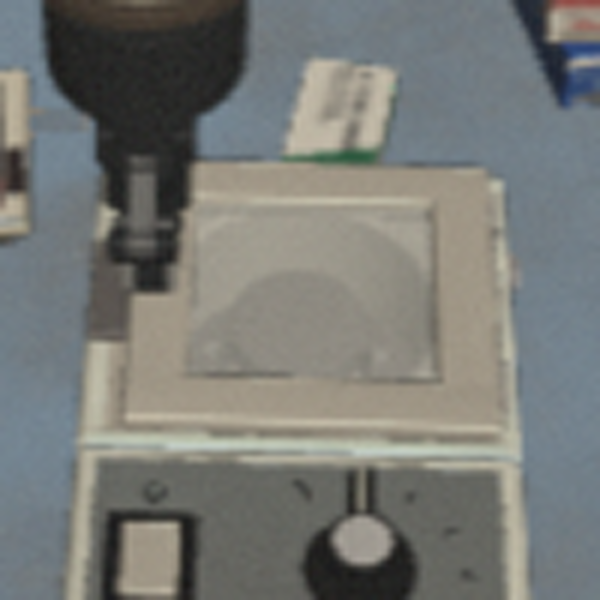

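```bash
python3 - <<'E'
from h import *
R=rotx(np.pi)
p=monitor.current_ee_pos()
hit=robot.move_linear([p[0],p[1],66],R,rate=10,threshold=7)
print(hit,[monitor.current_ft_force().round(1) for _ in range(3)],monitor.current_ee_pos().round(1),monitor.current_clock(),monitor.current_gripper_width())
im=vision.grab_frame("scene");cv2.imwrite("pics/s5.png",cv2.resize(im[160:260,290:390,::-1],None,fx=6,fy=6,interpolation=cv2.INTER_CUBIC))
E
```

```text
True [array([-0.9, -0.6,  6.8]), array([-0.9, -0.6,  6.8]), array([-0.9, -0.6,  6.8])] [533.2 300.2  81.5] 9.9917 -0.15042286509469066
```

View pics/s5.png

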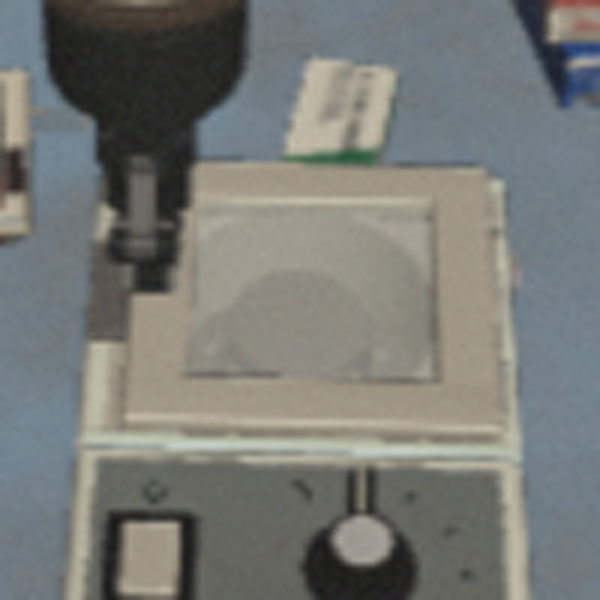

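```bash
python3 - <<'E'
from h import *
p=monitor.current_ee_pos(); p[2]=105.5
for d in(14.5,0,-8,-11,-14.5):
    for dx in (-11,11): print(d,dx,((proj("scene",p+RM@np.array([dx,d,0]))-[290,160])*6).round())
robot.move_linear(monitor.current_ee_pos()+[0,0,50],rate=100)
print(monitor.current_ft_force().round(1),monitor.current_clock())
im=vision.grab_frame("scene");cv2.imwrite("pics/s6.png",cv2.resize(im[140:260,290:390,::-1],None,fx=5,fy=5,interpolation=cv2.INTER_CUBIC))
p=monitor.current_ee_pos();p[2]+=24
print((proj("scene",p)-[290,140])*5)
E
```

```text
14.5 -11 [126. 251.]
14.5 11 [178. 252.]
0 -11 [124. 277.]
0 11 [177. 279.]
-8 -11 [123. 292.]
-8 11 [176. 293.]
-11 -11 [123. 298.]
-11 11 [176. 299.]
-14.5 -11 [122. 304.]
-14.5 11 [175. 306.]
[-0.4 -0.9  0.1] 10.7
[122.93205627 266.31755424]
```

View pics/s6.png

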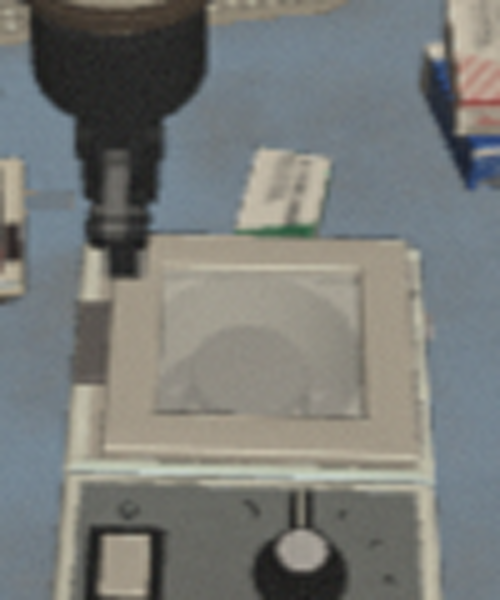

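The lid is shut: its front-right corner is where the model puts a shut lid, and it stopped rigidly at TCP z 81.5. The closed tip is therefore 24 mm behind the TCP and about 16 mm wide. I'll use that offset from here on. Next, the selector's first click.

```bash
cat >> h.py <<'E'
TZ=-24.0  # tcp z = tip z + TZ (calibrated by contact with shut lid)
AX=np.array([24,-75,0.])
def fing(phi,d,z,r=29):
    a=np.radians(phi);u=np.array([np.cos(a),np.sin(a),0]);t=np.array([-np.sin(a),np.cos(a),0])
    return W(AX+r*u+d*t+[0,0,95.5+z])+[0,0,TZ], rotx(a+np.pi/2)
def shot(name,n="scene"):
    im=vision.grab_frame(n); c=im[215:295,290:390] if n=="scene" else im[120:225,340:440]
    cv2.imwrite(f"pics/{name}.png",cv2.resize(c[:,:,::-1],None,fx=6,fy=6,interpolation=cv2.INTER_CUBIC))
E
python3 - <<'E'
from h import *
p,R=fing(90,21,60); robot.move_ptp(p,R)
p,R=fing(90,21,7); robot.move_linear(p+[0,0,10],R,rate=100)
print(robot.move_linear(p,R,rate=20,threshold=5),monitor.current_ee_pos(),p,monitor.current_clock())
shot("k0")
E
```

```text
False [577.51389637 186.41588746  78.52486509] [577.47907996 186.43542401  78.5       ] 12.5417
```

View pics/k0.png

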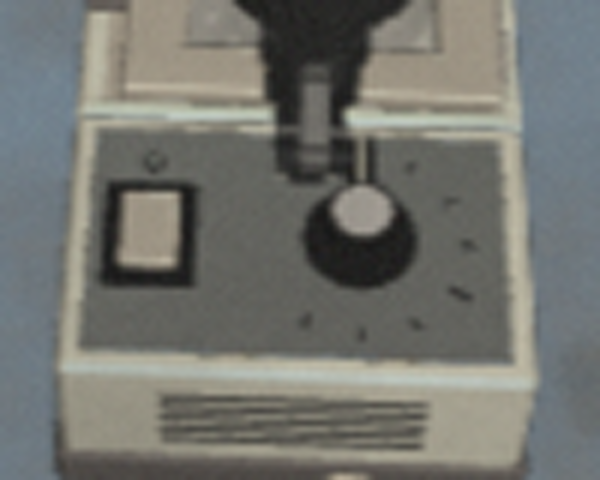

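The fingertip, bottom at (308,180), stands just anticlockwise of the pointer bar at (362,155) and is clear of the hub. Now the first push.

```bash
python3 - <<'E'
from h import *
p,R=fing(90,14,7); print(robot.move_linear(p,R,rate=25,threshold=8),monitor.current_ft_force().round(1))
for phi in (83,76,70):
    p,R=fing(phi,13,7); print(phi,robot.move_linear(p,R,rate=25,threshold=10),monitor.current_ft_force().round(1),monitor.current_clock())
shot("k1")
E
```

```text
False [-1.7  1.   1.4]
83 False [0.2 1.  0. ] 13.3667
76 False [-0.2 -0.5  0.3] 13.675
70 False [ 0.  -0.  -0.9] 13.9583
```

View pics/k1.png

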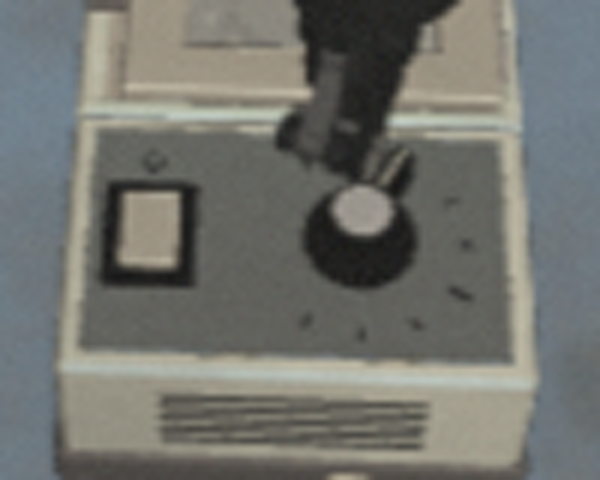

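The first click worked: the pointer now points over mark 2 at (405,165). I'll do the next two clicks the same way, checking as I go.

```bash
python3 - <<'E'
from h import *
for phi in (62,55,47,40):
    p,R=fing(phi,13,7); print(phi,robot.move_linear(p,R,rate=25,threshold=10),monitor.current_ft_force().round(1),monitor.current_clock())
shot("k2")
robot.dwell(.2)
for phi in (32,25,17,10):
    p,R=fing(phi,13,7); print(phi,robot.move_linear(p,R,rate=25,threshold=10),monitor.current_ft_force().round(1),monitor.current_clock())
shot("k3")
E
python3 -c "
import cv2,numpy as np
cv2.imwrite('pics/k23.png',cv2.resize(np.hstack([cv2.imread('pics/k2.png'),cv2.imread('pics/k3.png')])[:, :],(800,320)))"
```

```text
62 False [-1.5  0.9  0.7] 14.3333
55 False [-0.3  0.3  0.5] 14.6417
47 False [-0.  -0.8 -0.7] 14.9667
40 False [ 0.1 -0.  -0.4] 15.275
32 False [-1.8  1.8  0.3] 15.85
25 False [-0.7  0.7  0.1] 16.1583
17 False [-0.3  0.3  0.4] 16.4833
10 False [ 0.5  0.7 -0.3] 16.7917
```

View pics/k23.png

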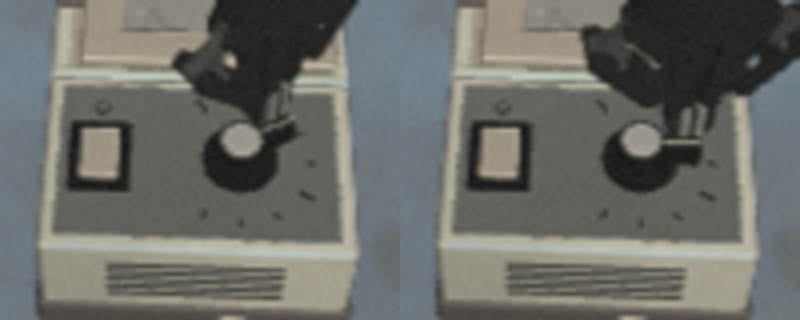

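The pointer went to 3 and then to 4, the two frames showing it at the 3 mark and then level towards +x. The force peaks show each snap comes by about 5° past my commanded angle, so I stop the last click earlier.

```bash
python3 - <<'E'
from h import *
for phi in (2,-3,-8):
    p,R=fing(phi,13,7); print(phi,robot.move_linear(p,R,rate=25,threshold=10),monitor.current_ft_force().round(1),monitor.current_clock())
p,R=fing(-8,19,7);robot.move_linear(p,R,rate=40)
shot("k4")
E
```

```text
2 False [-1.2  2.2  0.8] 17.1667
-3 False [-0.4  0.7 -0. ] 17.425
-8 False [-0.1 -0.2 -0.1] 17.6833
```

View pics/k4.png

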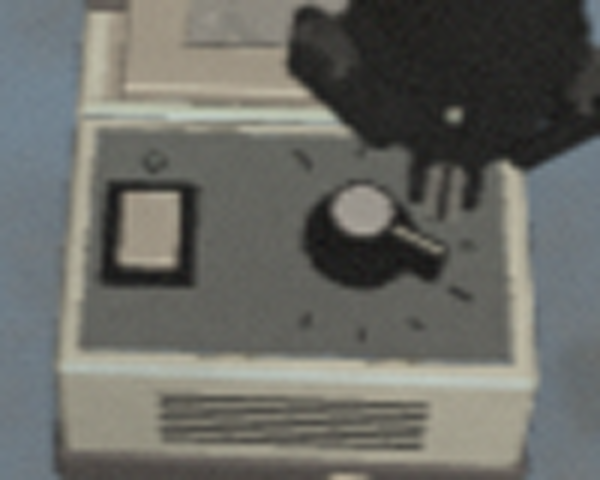

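The pointer lies at (440,245) on the line to the long mark 5 at (460,293). Retreat, check unobstructed, then go above the key.

```bash
python3 - <<'E'
from h import *
p,R=fing(-8,19,60);robot.move_linear(p,R,rate=120)
R=rotx(np.pi); k=W([-56,-75,103.5])+[0,0,TZ]
robot.move_ptp(k+[0,0,50],R); robot.move_linear(k+[0,0,8],R,rate=100); robot.dwell(.3)
print(monitor.current_ee_pos(),k,monitor.current_ft_force().round(1),monitor.current_clock())
im=vision.grab_frame("scene");cv2.imwrite("pics/p0.png",cv2.resize(im[170:300,290:390,::-1],None,fx=4.6,fy=4.6,interpolation=cv2.INTER_CUBIC))
h=ray("scene",349.91,249.66,117.5)
E
```

```text
[514.43313646 168.49082922  87.94416206] [514.24459848 168.4520886   79.5       ] [-0.  -0.1  0.7] 21.0333
```

View pics/p0.png

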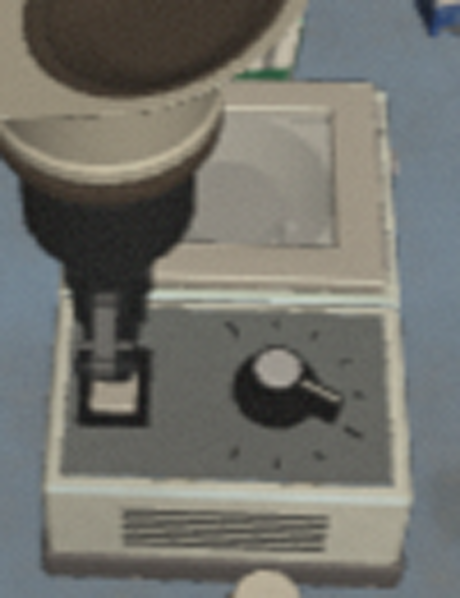

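Finger is centred over the key, tip at (114,375), key (113,395). The lid is shut. I'll check the pointer angle numerically, then press with a force stop.

```bash
python3 - <<'E'
from h import *
im=vision.grab_frame("scene"); g=cv2.cvtColor(im,cv2.COLOR_RGB2GRAY)
for u,v in((290+337/4.6,170+402/4.6),):
    q=RM.T@(ray("scene",u,v,116.5)-O)-AX; print("pointer",q.round(1),np.degrees(np.arctan2(q[1],q[0])))
R=rotx(np.pi); k=W([-56,-75,103.5])+[0,0,TZ]
hit=robot.move_linear(k-[0,0,7],R,rate=8,threshold=6.5)
print(hit,monitor.current_ee_pos()-k,monitor.current_ft_force().round(1))
robot.dwell(.4)
print(monitor.current_ee_pos()-k,monitor.current_ft_force().round(1),monitor.current_clock())
im=vision.grab_frame("scene");cv2.imwrite("pics/p1.png",cv2.resize(im[170:300,290:390,::-1],None,fx=4.6,fy=4.6,interpolation=cv2.INTER_CUBIC))
E
```

```text
pointer [ 28.7 -18.9 116.5] -33.33188820234595
True [ 0.02523783 -0.01052033 -4.0210434 ] [-1.4 -0.9  6.8]
[ 0.01159808 -0.0053852  -4.02855938] [-0.3 -0.1  7.2] 22.9167
```

View pics/p1.png

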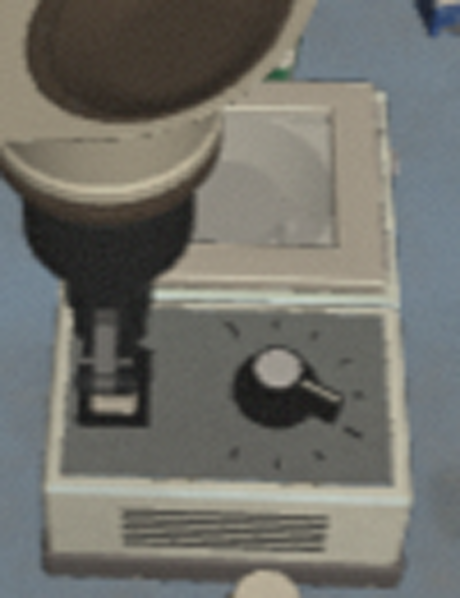

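The key went down 4.0 mm and is held with 7 N, so it is home. Next I lift off, retreat and check with both cameras.

```bash
python3 - <<'E'
from h import *
p=monitor.current_ee_pos();robot.move_linear(p+[0,0,10],rate=30);robot.move_linear(p+[0,0,160],rate=150)
robot.set_joints([1.187,0.15,1.437,0,1.554,-0.134]); robot.dwell(.3)
print(monitor.current_clock(),monitor.current_ft_force().round(1))
for n in("scene","top"):
    im=vision.grab_frame(n);cv2.imwrite(f"pics/{n}9.png",im[:,:,::-1])
a=cv2.imread("pics/top9.png")[110:225,230:440]; b=cv2.imread("pics/scene9.png")[160:335,230:400]
cv2.imwrite("pics/f.png",np.vstack([cv2.resize(a,None,fx=2.5,fy=2.5,interpolation=cv2.INTER_CUBIC),cv2.resize(b,(525,310),interpolation=cv2.INTER_CUBIC)]))
# before/after change in the surroundings
d=cv2.absdiff(cv2.GaussianBlur(cv2.imread("pics/top0.png"),(3,3),0),cv2.GaussianBlur(cv2.imread("pics/top9.png"),(3,3),0)).max(2)
k,_,st,_=cv2.connectedComponentsWithStats((d>45).astype(np.uint8)); print(st[1:][st[1:,4]>6])
for n in ("scene0","scene9"):
    g=cv2.imread(f"pics/{n}.png",0);s=np.zeros_like(g);s[243:262,308:322]=1
    k,_,st,ce=cv2.connectedComponentsWithStats(((g>150)*s).astype(np.uint8),connectivity=4);i=st[1:,4].argmax()+1;print(n,"key",ce[i],st[i])
E
```

```text
26.8667 [-0.2 -0.5 -0.8]
[[345 138   2   5   7]
 [293 159  48  30 905]
 [365 160   4   3  12]
 [290 162   2   6   8]
 [340 167  13  12  54]
 [286 169   4  21  28]
 [304 191  24  12 193]
 [114 386  71  14 455]]
scene0 key [314.50549451 252.59340659] [311 247   8  12  91]
scene9 key [314.5505618  252.66292135] [311 247   8  12  89]
```

View pics/f.png

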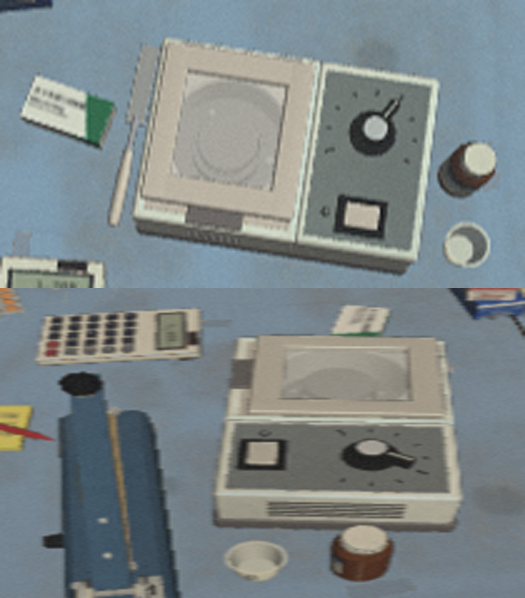

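The lid is shut, the pointer is on the long mark 5, and the key is up at its original pixel position. The surrounding things are unchanged. Handing in.

```bash
python3 -c "
from workcell import robot,monitor
robot.close_job();print(monitor.current_clock())"
```

```text
the job is handed in; nothing more can be done
the job is handed in; nothing more can be done
```

I shut the lid, turned the selector from 1 to 5 one click at a time, pressed the start key home and let it come up, then handed the job in. It took about 27 s of the 58 s allowed.

**Last checks**
- **Lid:** it met a firm stop at about 7 N while being pushed shut, and it looks level in both final pictures.
- **Selector:** the pointer lies on the long mark 5. I measured it at -33° against the nominal -30°, which is within my pixel accuracy. Forces on it stayed around 3 N.
- **Start key:** it went down 4.0 mm and was held at 7.2 N for 0.4 s. Afterwards it was back at its original place in the picture.
- **Things round the mixer:** the before and after top pictures differ only at the lid, the knob and the arm, so the surrounding things have not moved. The jar can only be seen through the lid's window, and it looks to be in place.

**One disagreement:** `robot.tip_reach` reads 14 mm ahead of the TCP, but the closed fingertips were actually about 24 mm behind it. My first lid push therefore stopped at roughly 0.19 rad open. I finished it under force guard and took the tip height from contact with the shut lid. The key's 4.0 mm travel agreed with that height.

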